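Heft the choke boxes and tray the heavy choke

TASK

Each of the three identical lidded boxes holds a choke, but only one choke is wound and heavy; the others are empty shells that look the same. Heft the closed boxes, lifting each clear of the table, until you have found the heavy one, then take off its lid, lift out its choke and leave it lying or standing in the dark steel tray with nothing else in there. All three boxes end upright on the table beside the tray.

Things in the scene. Friction and masses are not known exactly. Their poses are not given: they have to be found in the camera images.
- box_a_mid (a point): One of three identical closed boxes: cream, 112 (x) x 60 (y) x 56 mm, 4 mm walls and floor, loose dark lid on top. Grip it across its 60 mm width, below the lid. Closed it weighs about 0.27 kg with an empty choke, 0.7 kg with the heavy one (any of the three). This point: centre of the box body, 28 mm above its underside; x along its length, z up.
- box_b_mid (a point): Second box, as box_a. Every lid just rests on the rim (2 mm play, 5 mm plug inside, 0.05 kg): 108 x 56 mm plate from 56 to 61 mm above the table, on it a grip rib 50 long (box x), 12 wide, top at 77 mm. This point: centre of the box body, 28 mm above its underside; x along its length, z up.
- box_c_mid (a point): Third box, as box_a. Mid-floor in every box stands a choke (1 to 2 mm play): dark cylinder 28 mm across on a 46 mm flange; in the box flange top is 12, cylinder top 44 mm above the table. Heavy 0.5 kg, empty 0.06 kg. The inside is 104 x 52 mm: fingers fit beside it along box x only, part open. This point: centre of the box body, 28 mm above its underside; x along its length, z up.
- tray: Shallow open dark steel tray fixed to the table, 150 (x) x 110 (y) x 18 (z) mm, walls and floor 3 mm. Origin at the centre of its underside (table height); z up.
Not all that is in view belongs to the job. Leave any orange look-alike of the part that bears box_b_mid alone.

How it is judged:
By the outcome, as a careful person would: the job done as asked, in the order asked, and still so for the second after the job is handed in, with the robot touching nothing.
It also fails if it takes over 72 s, if anything falls off the work surface, if the arm or the gripper's body presses on something with over 40 N, if the wrist force passes 120 N, or if a joint passes its speed limit or range.

ROBOT

A 7-joint arm with a two-finger parallel gripper is mounted at the origin on a cart in front of the work surface, level with it; the furniture and walls round the work are solid. World frame = base frame: x ahead of the robot, y to its left, z up, the work surface at z = 0. Lengths are in m, angles in rad, forces in N, time in s.
With the tool pointing down it reaches from about 0.425 to 0.825 m from the base axis. Payload 3.6 kg.
Tool frame: the origin (TCP) lies where the fingers leave the gripper's body, on its centre line; the fingertips stand 73 mm ahead of it and the grasp point (between the pads) lies 54 mm ahead of it; x points along the fingers, y is the direction in which the jaws open and shut, and the axes are right-handed (so a half turn about x gives the same grasp; the last joint's range is limited). The gripper opens to 85 mm and grips with 20 to 120 N. Pads are 22 mm wide; open, the fingers measure 114 mm over their backs; the gripper's body (76 mm by 85 mm) begins 54 mm behind the grasp point. The pads swing forward as they close: fully open they stand 13 mm farther back than shut.
Start: joints at [1.147, 0.615, -0.013, 1.423, 0.008, 1.103, -0.04], TCP at [0.251, -0.599, 0.304] pointing down, gripper open.
Joint ranges: [-3.12, 3.12], [-0.3, 2.06], [-1.34, 1.32], [0.26, 2.42], [-1.36, 4.5], [0.01, 1.98], [-2.84, 2.84]. Speed limits (rad/s): [2.79, 2.79, 3.14, 3.14, 3.14, 3.14, 3.14].

INTERFACE

Orientations are given as a unit quaternion [x, y, z, w].
In Python, from station import arm, snapshot, camera_info, ticket gives the robot as it stands. Calls block until the motion is done:
- arm.movep(position, orientation): joint-space move of the TCP to a pose.
- arm.line_to(position, velocity=0.15, ori=None): straight line of the TCP; ori=None keeps the orientation; velocity is the mean speed in m/s.
- arm.move_j(angles): joint-space move.
- arm.move_gripper(opening, effort=None): opening from 0.0 (shut) to 1.0 (fully open); effort is the grip in N (None keeps the last); returns when the fingers have stopped.
- arm.pause(seconds).
- arm.ik(position, orientation): joint angles nearest the present ones, or None.
- snapshot(name): name is "side" or "top" or "wrist"; returns the picture (480x640x3 uint8, blue, green, red); there is no depth.
- camera_info(name): a dict with "fx", "fy", "cx", "cy" (pixels), "R" (3x3) and "t" (3): a world point X has camera coordinates R X + t; the wrist camera has in their place "T_tool_cam" (4x4, takes a point from camera to tool coordinates, whose origin is the TCP and whose axes are the tool frame's). Camera axes: x right, y down, z forward; pixel columns grow to the right and rows downward; lengths in m; the calibration is good to about 2 mm. The wrist camera is an equidistant fisheye: a pixel r from the principal point sees the ray r / f radians off the axis. A picture is of the moment at which its call begins: read the wrist's pose just before it. camera_info takes no time and is no camera call.
A pose or a line that the arm cannot do raises arm.MotionError and nothing moves.
- ticket.finish_job(): hands the job in, once; it reports no verdict.
Readings, each from a call of its own:
- arm.read_time(): time.
- arm.read_joint_positions(): joint angles.
- arm.read_dq(): joint speeds.
- arm.read_effort(): joint torques, N m.
- arm.read_tool_pos(): TCP position.
- arm.read_eef_rot(): TCP orientation.
- arm.read_ft_force(): force on the tool from outside, world axes, zero at the start.
- arm.read_wrist_torque(): the same for the moment, N m.
- arm.read_opening(): opening from 0.0 (shut) to 1.0 (fully open).
Only numpy, scipy, OpenCV 4.12 (cv2) and the standard library are available. Lean on these libraries where they do the work, as an engineer would, in place of code of your own. Each camera call takes 0.05 s, during which the arm holds its last target. There are 200 camera calls.

## Working session

There is one attempt and no reset: what is moved stays moved. The work goes in short steps, each a Python script; the robot and the scene stay as the last script left them, time stands still between calls to the robot, and variables do not carry over. Pictures are saved under pics/ and viewed, about 8 in all and at most 12, crops included, and the job is handed in when it is done.

```bash
ls; mkdir -p pics; python3 - <<'E'
from station import arm,snapshot,camera_info
import cv2,numpy as np
for n in ["top","side"]:
    cv2.imwrite(f"pics/{n}0.png",snapshot(n))
for n in ["top","side","wrist"]: print(n,camera_info(n))
print(arm.read_time(),arm.read_eef_rot(),arm.read_tool_pos(),arm.read_ft_force())
E
```

```text
pics
top {'fx': 515.7054703287819, 'fy': 515.7054703287819, 'cx': 323.3825075578406, 'cy': 240.69793235655243, 'R': array([[-0.02040779, -0.9997908 , -0.00136793],
       [-0.99209193,  0.02042009, -0.12384115],
       [ 0.12384318, -0.00117022, -0.99230111]]), 't': array([0.02585374, 0.54246185, 0.86219596])}
side {'fx': 534.8041015690736, 'fy': 534.8041015690736, 'cx': 320.68516317227693, 'cy': 248.95119948278534, 'R': array([[ 0.99958278, -0.01503878,  0.02465952],
       [ 0.01436637, -0.48178958, -0.87616916],
       [ 0.02505722,  0.87615788, -0.48137252]]), 't': array([-0.56615548,  0.04201563,  1.07389603])}
wrist {'fx': 371.64829954431775, 'fy': 371.64829954431775, 'cx': 322.8430180896987, 'cy': 234.68385618245406, 'T_tool_cam': array([[ 3.92653016e-04, -2.61236562e-01,  9.65274730e-01,
        -6.98104128e-02],
       [ 9.99999894e-01,  3.32970744e-04, -3.16665124e-04,
        -2.17909238e-04],
       [-2.38683737e-04,  9.65274752e-01,  2.61236665e-01,
        -6.55881225e-02],
       [ 0.00000000e+00,  0.00000000e+00,  0.00000000e+00,
         1.00000000e+00]])}
0.1 [-0.69305422 -0.14021562  0.69340297 -0.13859201] [ 0.25102389 -0.59899822  0.30284783] [-0.02153959 -0.23965248 -0.17685189]
```

View pics/top0.png

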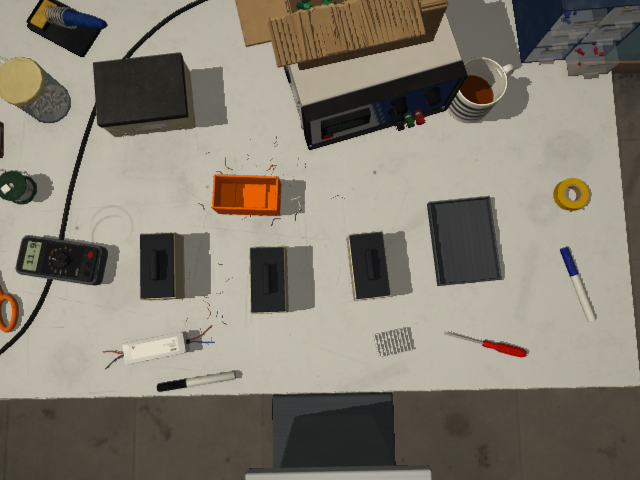

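View pics/side0.png

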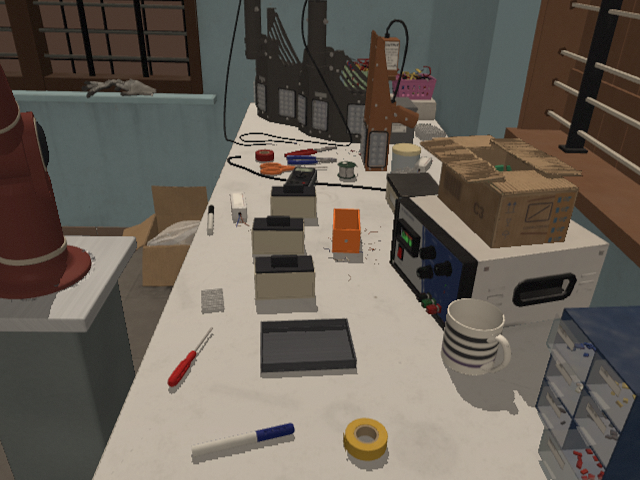

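Top view: three closed boxes at about (160,266), (268,279) and (368,265), the tray at (465,240), and the orange decoy at (247,195), which stays untouched. The side view agrees. The boxes lie nearly along world x.

```bash
cat > h.py <<'E'
from station import arm,snapshot,camera_info,ticket
import cv2,numpy as np
from scipy.spatial.transform import Rotation as Ro
def ray(cam,uv,z):
    c=camera_info(cam);R,t=c["R"],c["t"];o=-R.T@t
    d=R.T@np.array([(uv[0]-c["cx"])/c["fx"],(uv[1]-c["cy"])/c["fy"],1.])
    return o+d*(z-o[2])/d[2]
def q(phi):  # tool down, jaw axis (tool y) at angle phi from world x
    x=np.array([0,0,-1.]);y=np.array([np.cos(phi),np.sin(phi),0])
    return Ro.from_matrix(np.c_[x,y,np.cross(x,y)]).as_quat()
def rects(cam,win,z,thr,lo=0):
    im=snapshot(cam);g=im.max(2);out=[]
    for (a,b,c,d) in win:
        m=((g[b:d,a:c]<thr)&(g[b:d,a:c]>=lo)).astype(np.uint8)
        m=cv2.morphologyEx(m,cv2.MORPH_OPEN,np.ones((3,3)))
        k=max(cv2.findContours(m,0,2,offset=(a,b))[0],key=cv2.contourArea)
        p=np.array([ray(cam,v,z)[:2] for v in k[:,0,:].astype(float)])*1000
        r=cv2.minAreaRect(p.astype(np.float32)); out.append((np.array(r[0])/1000,r[1],r[2],cv2.boundingRect(k)))
    return out
E
python3 - <<'E'
from h import *
im=cv2.imread("pics/top0.png");g=im.max(2)
print(g[265,130:195:2]);print(g[225:310:3,150]);print(g[240,420:510:3])
W=[(130,220,200,310),(240,235,300,325),(340,220,397,310)]
for t in (50,60): print(*rects("top",W,.061,t),sep="\n")
for t in (70,90):print(rects("top",[(415,185,515,295)],.018,t))
for yaw in (0,np.pi):
  for p in ([.43,.26],[.4,.08],[.43,-.08],[.45,-.24]):
    for a in (np.pi/2,0): print(p,a+yaw,np.round(arm.ik([*p,.1],q(a+yaw)),2) if arm.ik([*p,.1],q(a+yaw)) is not None else None)
E
```

```text
[183 183 184 185 184  68  36  36  35  35  34  39  35  20  12  19  19  18
  20  36  36  32  99  66  66  65  68  89 109 109 110 108 108]
[192 193 193  73  35  35  35  35  33  33  32  34  33  34  34  35  30  32
  34  37  36  37  37  37  35 150 192 191 192]
[184 186 186 188  43  27  35  61  58  59  56  59  58  60  57  60  58  61
  58  60  60  59  61  60  42  66 108 184 182 183]
(array([0.50370935, 0.29487848]), (106.1500473022461, 55.57740020751953), 1.3533670902252197, (140, 234, 34, 64))
(array([0.47658972, 0.10939046]), (54.925376892089844, 105.57891082763672), 89.8266372680664, (251, 248, 34, 64))
(array([ 0.49695508, -0.06107421]), (105.77063751220703, 55.07209777832031), 5.094969749450684, (350, 233, 40, 65))
(array([0.50366492, 0.29443622]), (106.31165313720703, 55.863433837890625), 1.9116144180297852, (140, 234, 35, 64))
(array([0.47657513, 0.10931806]), (55.07026672363281, 105.60768127441406), 89.8266372680664, (251, 248, 34, 64))
(array([ 0.49707944, -0.06122483]), (106.71726989746094, 55.99824523925781), 5.089865684509277, (350, 233, 40, 66))
[(array([ 0.54001349, -0.23264442]
[... 643 characters left out ...]
 0.77  0.76 -0.5   2.    0.69  0.55  1.35]
[0.45, -0.24] 0 [ 0.59  0.72 -0.22  2.01  0.33  0.45  0.12]
[0.43, 0.26] 4.71238898038469 [-0.64  0.7   0.08  2.04 -0.13  0.41 -2.03]
[0.43, 0.26] 3.141592653589793 [ 0.07  1.03 -1.15  2.01  1.19  1.01  1.43]
[0.4, 0.08] 4.71238898038469 [-0.29  0.64  0.05  2.29 -0.15  0.21 -1.67]
[0.4, 0.08] 3.141592653589793 [ 0.45  0.96 -1.15  2.27  1.27  0.9   1.56]
[0.43, -0.08] 4.71238898038469 [ 0.11  0.66  0.04  2.21 -0.09  0.28 -1.35]
[0.43, -0.08] 3.141592653589793 [-0.07  0.68  0.3   2.22 -0.61  0.33 -2.39]
[0.45, -0.24] 4.71238898038469 [ 0.41  0.71  0.05  2.01 -0.09  0.42 -1.04]
[0.45, -0.24] 3.141592653589793 [ 0.2   0.74  0.37  2.02 -0.56  0.48 -2.14]
```

```bash
cat >> h.py <<'E'
BOX={'A':(.5037,.2947,np.radians(1.6)),'B':(.4766,.1094,np.radians(-.2)),'C':(.4970,-.0611,np.radians(5.1))}
def fz(n=4):
    v=[]
    for _ in range(n): v.append(arm.read_ft_force()); arm.pause(.05)
    return np.mean(v,0)
def heft(k):
    x,y,a=BOX[k];Q=q(a-np.pi/2)
    arm.movep([x,y,.19],Q); arm.pause(.25); f0=fz()
    arm.line_to([x,y,.089],.2); print(k,"tcp",arm.read_tool_pos())
    arm.move_gripper(0.0,60); print("open",arm.read_opening())
    arm.line_to([x,y,.145],.15); arm.pause(.3); f1=fz()
    m=-(f1-f0)[2]/9.81; print("mass",m,f0,f1,"opening",arm.read_opening(),"t",arm.read_time())
    return m
def putback(k):
    x,y,a=BOX[k]
    arm.line_to([x,y,.0895],.1); arm.move_gripper(1.0); arm.line_to([x,y,.19],.25)
E
python3 - <<'E'
from h import *
heft('C')
cv2.imwrite("pics/s1.png",snapshot("side"))
E
```

```text
C tcp [ 0.49749188 -0.06118513  0.08941889]
open 0.6942208700614192
mass 0.2680795605321398 [ 0.59228918 -0.10650314 -0.22200139] [-0.10269562 -0.36532833 -2.85186187] opening 0.6978643902996925 t 4.95
```

View pics/s1.png

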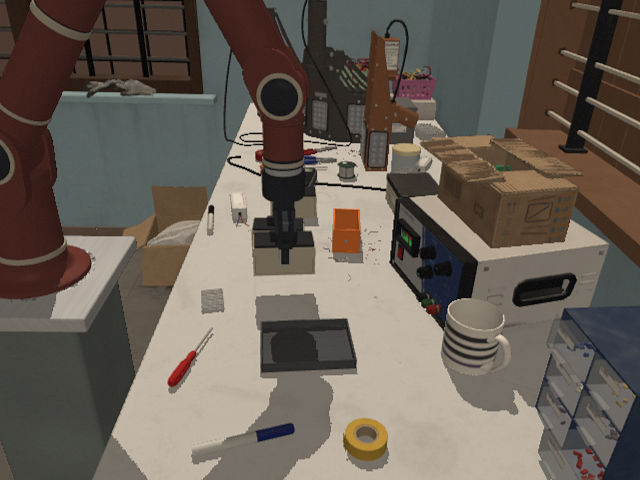

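Box C hangs level and clear of the table (about (284,250), with its shadow detached at (285,310)) and weighs 0.268 kg, so its choke is empty. I'll put it back and heft B, then A if needed.

```bash
python3 - <<'E'
from h import *
putback('C')
for k in 'BA':
    m=heft(k); putback(k)
    if m>.5: break
print("heavy",k,arm.read_time())
# park away sideways a bit and look
x,y,a=BOX[k]
cv2.imwrite("pics/w1.png",snapshot("wrist"))
arm.movep([.45,-.12,.3],q(-np.pi/2))
W=[(125,215,210,320),(240,225,305,330)]
im=snapshot("top");cv2.imwrite("pics/t1.png",im)
for r in rects("top",W,.061,60): print(r)
print(arm.read_time())
E
```

```text
B tcp [0.47704736 0.10944815 0.08943183]
open 0.6911248400638009
mass 0.26863240026853563 [-0.09602279 -0.21139552  0.2948463 ] [ 0.16920348  0.17378976 -2.34043754] opening 0.698138917724423 t 9.8583
A tcp [0.50429789 0.29498803 0.08965604]
open 0.697375863380612
mass 0.6941598815405914 [0.17849761 0.22243771 0.05327348] [-0.05599999 -0.11721609 -6.75643495] opening 0.6919125017354708 t 14.7667
heavy A 16.4083
(array([0.50185291, 0.29148676]), (106.01721954345703, 55.578006744384766), 1.3258497714996338, (142, 235, 34, 64))
(array([0.4749126 , 0.10613751]), (54.76805114746094, 105.68157958984375), 89.79911804199219, (253, 249, 34, 64))
18.15
```

View pics/t1.png

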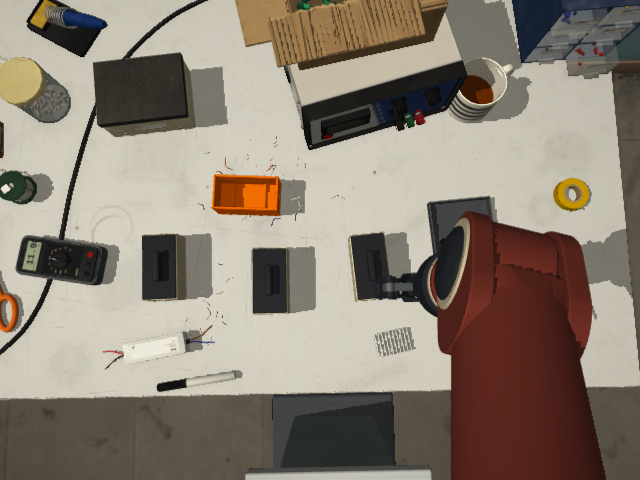

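Box A is the heavy one at 0.694 kg, against 0.268 and 0.269. After release A sits at about (160,267) and B at (270,281), both upright with their lids on. Next I'll take A's lid off and set it in the gap between A and B.

```bash
python3 - <<'E'
from h import *
x,y,Q=.502,.295,q(np.radians(1.4)-np.pi/2)
arm.movep([x,y,.21],Q); arm.move_gripper(.5,40)
arm.line_to([x,y,.1365],.15); arm.move_gripper(0.0,40)
print(arm.read_tool_pos(),arm.read_opening(),arm.read_ft_force())
arm.line_to([x,y,.185],.1); 
print("held",arm.read_opening(),arm.read_time())
lx,ly=.52,.20
arm.line_to([lx,ly,.185],.2,ori=q(-np.pi/2))
arm.line_to([lx,ly,.0865],.12); print(arm.read_tool_pos(),arm.read_ft_force())
arm.move_gripper(.4); arm.line_to([lx,ly,.2],.2)
arm.movep([x-.0,y,.22],q(0))
p,r=arm.read_tool_pos(),arm.read_eef_rot()
im=snapshot("wrist"); cv2.imwrite("pics/w2.png",im); np.savez("w2.npz",p=p,r=r); print(p,r,arm.read_time())
E
```

```text
[0.5026378  0.29541377 0.13778079] 0.12402189089951207 [-1.44611964 -0.4937496   5.79864042]
held 0.12365735995145445 21.875
[0.52002252 0.20073168 0.08653961] [ 0.82597152  0.57098234 -0.61122021]
[0.50183756 0.29415744 0.21876236] [-0.49955026 -0.49960455  0.50139796 -0.4994446 ] 25.6083
```

View pics/w2.png

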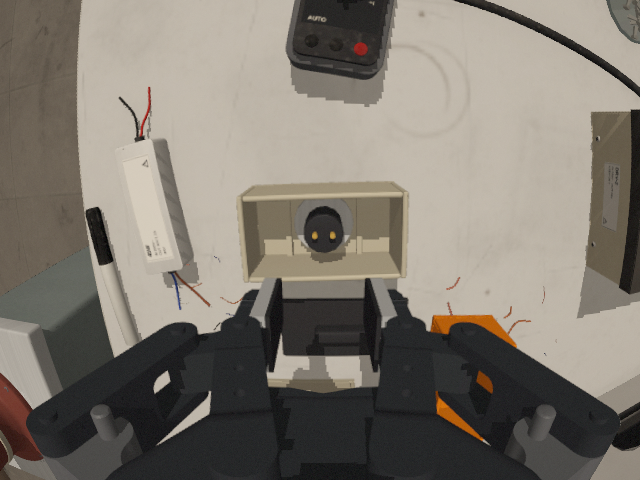

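The lid lies between A and B. Box A is open, and the choke's dark top is centred at about (323,232) with its two terminals. The box rim spans roughly x 238–408. I'll cast these to positions.

```bash
cat >> h.py <<'E'
def wray(uv,z,p,r):
    c=camera_info("wrist");d=np.array([uv[0]-c["cx"],uv[1]-c["cy"]])/c["fx"];th=np.hypot(*d)
    v=np.r_[d/th*np.sin(th) if th>0 else d,np.cos(th)]
    T=c["T_tool_cam"];R=Ro.from_quat(r).as_matrix()
    o=p+R@T[:3,3];w=R@T[:3,:3]@v
    return o+w*(z-o[2])/w[2]
E
python3 - <<'E'
from h import *
s=np.load("w2.npz");p,r=s["p"],s["r"];im=cv2.imread("pics/w2.png")
g=im.max(2)
m=(g[195:262,290:356]<75).astype(np.uint8);k=max(cv2.findContours(m,0,2,offset=(290,195))[0],key=cv2.contourArea)
print(cv2.boundingRect(k))
P=np.array([wray(v,.044,p,r)[:2] for v in k[:,0].astype(float)]);print("dark z44 min/max",P.min(0),P.max(0))
for uv in [(318,236),(333,236)]: print("term",wray(uv,.046,p,r))
for uv in [(239,195),(407,188),(406,278),(243,281)]: print("rim",wray(uv,.056,p,r))
big=cv2.resize(im[170:300,220:425],None,fx=3.5,fy=3.5,interpolation=cv2.INTER_CUBIC);cv2.imwrite("pics/w2c.png",big)
E
```

```text
(304, 206, 40, 47)
dark z44 min/max [0.48814276 0.28141417] [0.51473988 0.31370546]
term [0.49771883 0.29344086 0.046     ]
term [0.50787201 0.29342969 0.046     ]
rim [0.44713389 0.32359585 0.056     ]
rim [0.55496996 0.32800625 0.056     ]
rim [0.55786667 0.26630617 0.056     ]
rim [0.44619851 0.26421425 0.056     ]
```

View pics/w2c.png

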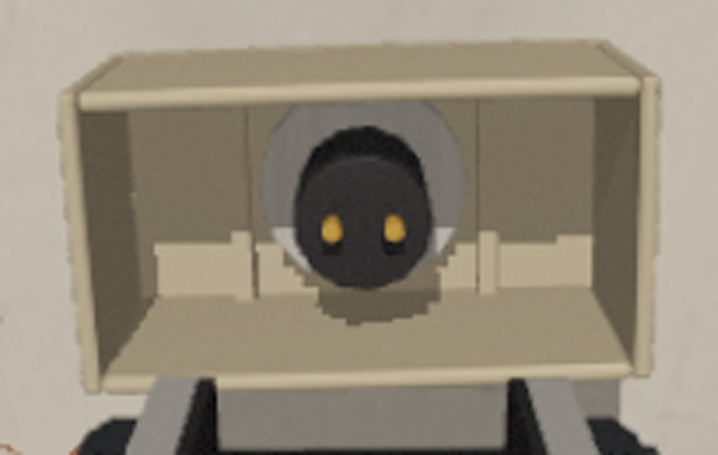

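The choke centres at (0.502, 0.295), matching the box rim centre, and its 27 mm measured width agrees with the stated 28. Next I'll grip it along box x, lift it and place it in the tray.

```bash
python3 - <<'E'
from h import *
x,y,Q=.502,.295,q(np.radians(1.4))
arm.move_gripper(.65,60); arm.movep([x,y,.20],Q); arm.pause(.2); f0=fz()
arm.line_to([x,y,.0885],.12); z0=arm.read_tool_pos(); print(z0,arm.read_ft_force())
arm.move_gripper(0.0,60); print("open",arm.read_opening(),arm.read_ft_force())
arm.line_to([x,y,.215],.15); arm.pause(.3); f1=fz()
print("mass",-(f1-f0)[2]/9.81,arm.read_opening(),arm.read_tool_pos(),arm.read_time())
if -(f1-f0)[2]/9.81>.4:
    arm.line_to([.54,-.23,.215],.25)
    arm.line_to([.54,-.23,.13],.15)
    cv2.imwrite("pics/s3.png",snapshot("side"))
print(arm.read_tool_pos(),arm.read_opening(),arm.read_time())
E
```

```text
[0.50241157 0.2954115  0.08923509] [-0.38342622  0.52213207 -1.12987579]
open 0.3034158769331874 [-1.54429806 -0.32145726  4.80965579]
mass 0.48202393674512845 0.31103628795120775 [0.50196923 0.29501272 0.21488569] 29.5417
[ 0.54114293 -0.22995035  0.13123951] 0.3098211347948866 32.5667
```

View pics/s3.png

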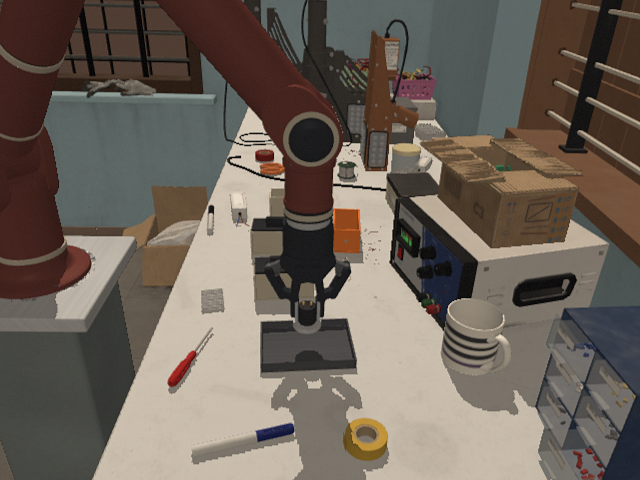

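The choke hangs upright in the jaws at (307,317), above the middle of the tray, and weighs 0.48 kg. Lowering and releasing.

```bash
python3 - <<'E'
from h import *
arm.line_to([.54,-.23,.0885],.06); arm.pause(.2); print(arm.read_tool_pos(),arm.read_ft_force())
arm.move_gripper(.65); arm.line_to([.54,-.23,.2],.15)
arm.movep([.45,-.2,.32],q(0)); p,r=arm.read_tool_pos(),arm.read_eef_rot()
arm.movep([.26,-.56,.31],q(-np.pi/2+.4)); arm.pause(.3)
t,s=snapshot("top"),snapshot("side")
cv2.imwrite("pics/t4.png",t); cv2.imwrite("pics/s4.png",s); print(arm.read_time(),arm.read_ft_force())
E
```

```text
[ 0.5391415  -0.22976734  0.08855083] [-4.69889129  1.14886234  4.45822249]
37.4583 [-0.16838963 -0.26763416 -0.07393423]
```

View pics/t4.png

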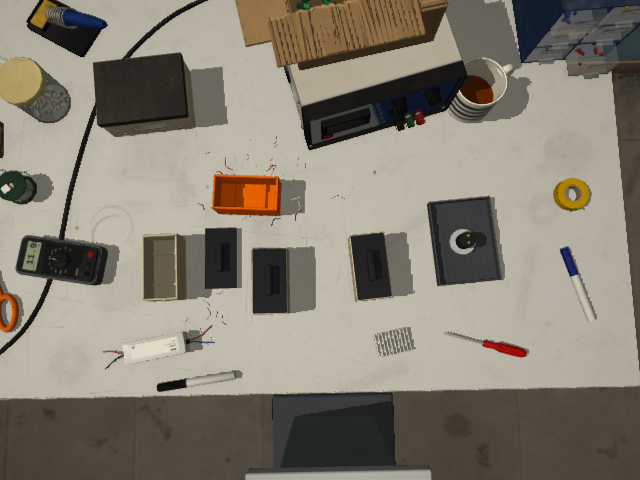

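View pics/s4.png

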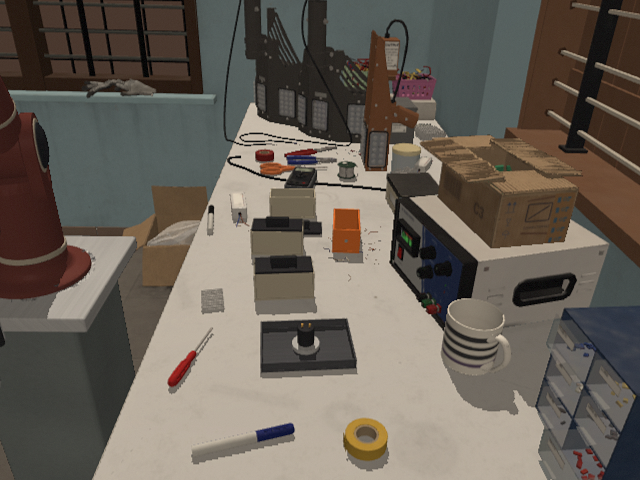

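The choke stands upright and alone in the tray (top view (465,240), side view (305,340)). Box A is open and upright at (164,267), its lid lies flat on the table at (221,258), and B and C stand closed at (270,280) and (370,267). The decoy hasn't moved and the arm is clear, so I'm handing in.

```bash
python3 - <<'E'
from h import *
print(ticket.finish_job())
E
```

```text
the job is handed in; nothing more can be done
None
```

The heavy choke came out of box A. It now stands upright near the middle of the tray with nothing else in there, and I handed the job in at about 37.5 s.

- **Hefting:** I lifted each closed box about 56 mm. C weighed 0.268 kg, B 0.269 kg and A 0.694 kg.
- **Lid and choke:** I set A's lid on the table between A and B. The choke weighed 0.48 kg in the grip, against the 0.5 kg stated.
- **Final views:** The top and side pictures show all three boxes upright on the table beside the tray, B and C with their lids on. The orange box was not touched and the arm is clear of everything.
- **Forces:** The largest external force I saw in spot readings was about 7 N, from box A's weight; I did not log forces continuously.

One disagreement: after the hefts, the top camera showed boxes A and B about 3 mm off in y and 2 mm in x from their first measured positions. It could be the camera calibration or a real shift, and it made no difference to the job.

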